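# Clamp the single-spigot shaft in the V-block for inspection

### The arm

A 7-joint arm with a two-finger parallel gripper is mounted at the origin on the work surface. World frame = base frame: x ahead of the robot, y to its left, z up, the work surface at z = 0. Lengths are in m, angles in rad, forces in N, time in s.
With the tool pointing down it reaches from about 0.425 to 0.925 m from the base axis. Payload 6.8 kg.
Tool frame: the origin (TCP) lies at the very end of the fingers, on their centre line; the grasp point (between the pads) lies 19 mm behind it; z points along the fingers, y is the line along which they close (so a half turn about z gives the same grasp; the last joint's range is limited). The gripper opens to 85 mm and grips with 20 to 120 N. Pads are 22 mm wide; open, the fingers measure 114 mm over their backs; the gripper's body (76 mm by 85 mm) begins 54 mm behind the grasp point. The pads swing forward as they close: fully open they stand 13 mm farther back than shut.
Start: joints at [-1.391, 0.477, 0.022, 1.555, -0.011, 1.109, -0.083], TCP at [0.192, 0.647, 0.231] pointing down, gripper open.
Joint ranges: [-2.96, 2.96], [-0.34, 2.1], [-1.41, 1.46], [0.24, 2.44], [-1.37, 4.51], [0.17, 1.92], [-2.96, 2.96]. Speed limits (rad/s): [2.39, 2.39, 3.14, 3.14, 3.14, 3.14, 3.14].

### API

Orientations are given as a rotation vector (axis times angle).
In Python, from bench import r gives the robot as it stands.
- The arm moves only by the shell command python3 -m jog 'ROWS' [FORCE]. ROWS is JSON, a list of rows, each an object of numbers: "fingers": the finger opening in m, from 0 to 0.0854; "x", "y", "z": the shift along the tool's x, y, z in m; "rx", "ry", "rz": the turn, a rotation vector about the tool's x, y, z in degrees. In form: [{"fingers": .., "x": .., "y": .., "z": .., "rx": .., "ry": .., "rz": ..}, ...]. A call has 1 to 8 rows; each row shifts and turns the commanded pose from where the row before left it, along the tool's axes as they then stand; what a row does not reach is not made up. A row lasts 1/8 s, in which the tool goes at most 62.5 mm and 10.7 degrees, less where a joint would pass 70% of its speed; a pose out of reach is approached as far as the arm can. A call is refused whole if a number of a shift passes 0.0625 or a number of a turn 10.7, either way. A call with a gripper value outside its range is refused whole. The fingers move at their own pace and stop on an object; FORCE is the grip in N (left out, the last holds). Time passes only in rows, so rows that do not move let the fingers close. It gives the time, the measured TCP pose, the force, the opening and the grip force at its end, in the units of the state.
- r.get_obs(): the state, without advancing time (a new reading comes with each control period).
- r.grab_frame(name): name is "scene" or "top" or "wrist"; returns (picture, depth): 480x640x3 uint8, red, green, blue; 480x640 float32, m along the optical axis (not along the pixel's ray), 0 where there is no reading.
- r.get_calibration(name): a dict with "mtx" (3x3 intrinsics, pixels), "extrinsics" (4x4, takes a point from camera to world coordinates). Camera axes: x right, y down, z forward; pixel columns grow to the right and rows downward; lengths in m; the calibration is good to about 2 mm. A picture is of the moment at which its call begins: read the wrist's pose just before it. get_calibration takes no time and is no camera call; for the wrist camera it gives the pose at the moment of the call.
- r.hand_in(): hands the job in; it is judged then, once.
Trained networks look in the newest picture that a camera, given by its name, has taken for a name from the list of things; names that differ only in an ending like _2 or _b are one class to them, and where a whole thing is asked for, a point or a joint stands for the part that bears it (a point fixed in the world has none). Each returns a list of dicts, best first, with "score" (0 to 1); they miss things now and then, are a little off and sometimes report something else, mostly with a low value. They report only what shows in the picture. A call takes as long as a camera call.
- r.search_frame(target, camera): "xyz" ([x, y, z] in m, in world coordinates, good to about 4 mm: the middle of the surface that is visible of it).
- r.landmark_of(target, camera): "xyz" ([x, y, z] in m, in world coordinates, good to about 4 mm: a listed point, or the origin of a listed thing).
The state is a dict: "clock": time; "joints": joint angles; "qvel": joint speeds; "tau": joint torques, N m; "tcp_pos": TCP position; "orientation": TCP orientation; "contact_force": force on the tool from outside, world axes, zero at the start; "moment": the same for the moment, N m; "grip_width": finger opening in m; "gripper_force": force on a finger pad.
Only numpy, scipy, OpenCV 4.12 (cv2) and the standard library are available. Lean on these libraries where they do the work, as an engineer would, in place of code of your own. Each camera call takes 0.05 s, during which the arm holds its last target. There are 200 camera calls.

### The job

Pluck the shaft that has a spigot at one end only from its pocket in the tray, lay it in the V-block and slide it along the V under the clamp until its plain end is up against the end stop. Then turn the T-bar of the clamp clockwise until the pad touches the shaft and give it a quarter of a turn more. Leave the other two shafts in their pockets and do not disturb the other things on the bench.

Things in the scene. Friction and masses are not known exactly. Their poses are not given: they have to be found in the camera images.
- shaft_mid (a point): The wanted shaft, bare steel, 125 mm long: a body of 30 mm diameter and 100 mm length and, at one end only, a spigot of 18 mm diameter and 25 mm length. About 0.45 kg. The point lies on its axis at its centre of mass, 55 mm from the plain end and 70 mm from the spigot's end. Its x axis runs along the shaft towards the plain end; the shaft may roll about this axis.
- shaft_end (a point): Centre of the wanted shaft's plain end face (30 mm diameter with a 2 mm chamfer), on the axis; x points out of the end.
- tray: Black moulded pocket tray fixed to the bench, 150 mm (x) by 190 mm (y), 34 mm high; origin: centre of the underside. Three pockets 132 x 33 mm run along its x, side by side at y = -62, 0, +62 mm; any shaft may be in any of them. A shaft's axis lies 31 mm over the bench; the wanted shaft's plain end is towards +x.
- vblock: Steel V-block bolted to the bench. Origin: centre of its base plate's underside, at bench height; z up; x along the V towards the end stop. Base plate 236 x 100 x 12 mm. Block x = -90 to +90 mm, 60 mm wide, top 57 mm over the bench. Over it a stirrup clamp: x = +38 to +62 mm, 85 mm wide, legs outside the block, bridge 97 to 113 mm over the bench; a shaft gets under it only along the V.
- clamp_screw (a joint): Turn of the clamp screw, rad, growing clockwise from above (tightening): the T-bar lies along the V at 0 and 3.14, across it at 1.57 and 4.71. Starts between 0.6 and 1.6. Goes down 8 mm a turn with T-bar and pad; the sprung pad (22 mm wide, 8 mm of give, 6 N/mm) meets a shaft lying in the V at 3.14. Stays where it is left; about 0.06 N m turns it, 0.08 when clamping. Stops at 0 and 6.6.
- screw_axis (a point): Fixed point on the clamp screw's vertical axis, V-block x = +50 mm, y = 0, 142 mm over the bench: the T-bar's middle line when the joint reads 0 (138 mm at 3.14, 136 at 4.71). T-bar: 12 mm round bar with 18 mm balls, 106 mm over all, through a hub 22 mm wide whose top is 13 mm above it. Under its arms is only the bridge (top 113 mm), with a boss 26 mm wide and 6 mm high round the screw.
- plain_mid (a point): Centre of another shaft in the tray: 125 mm long, 30 mm diameter throughout, no spigot. To be left alone.
- double_mid (a point): Centre of another shaft in the tray: 125 mm long with an 18 mm spigot, 25 mm long, at both ends. To be left alone.
- dial_stand: Dial gauge on a fixed magnetic stand beside the V-block, base 56 x 48 x 52 mm, post 180 mm high at its middle, arm along its x at 150 mm carrying the gauge, whose centre is 98 mm out. Origin: centre of the underside. To be left alone.
- gear_small: Loose steel gear lying flat, 69 mm across, 24 mm high, origin under its centre. Bystander.
- gear_large: Loose steel gear lying flat, 87 mm across, 22 mm high, origin under its centre. Bystander.
- caliper: Loose caliper lying flat, 210 mm long along its y, up to 10 mm high, origin under the middle of its beam. Bystander.
- carton: Loose cardboard carton 120 x 80 x 50 mm, origin under its centre. Bystander.
- tape_roll: Loose roll of tape lying flat, 96 mm across, 48 mm high, origin under its centre. Bystander.
- spanner: Loose open-ended spanner lying flat, 170 mm long along its x. Bystander.
- tray_well (a point): Centre of the tray's finger well, on its floor 6 mm over the bench: an open channel 62 mm wide (tray x = -31 to +31 mm) that runs across the whole tray under the middles of the shafts. The shafts rest on the banks at either side of it, 16 mm over the bench.
- v_mouth (a point): At the open end of the 90 degree V (25 mm wide, 12.5 mm deep), V-block x = -90 mm, on the axis that a 30 mm shaft has when it lies in the V: 65.7 mm over the bench, 8.7 mm above the block's top. x along the V towards the stop.
- stop_face (a point): On the face of the end stop, V-block x = +90 mm, on the axis of a shaft lying in the V (65.7 mm over the bench), where the centre of the plain end must come. The stop is a plate 50 mm wide and 8 mm thick, its top 74 mm over the bench.

How it is judged:
By the outcome, as a careful person would: the job done as asked, in the order asked, and still so for the second after the job is handed in, with the robot touching nothing.
It also fails if it takes over 64 s, if anything falls off the work surface, if the arm or the gripper's body presses on something with over 40 N, if the wrist force passes 120 N, or if a joint passes its speed limit or range.

## Working session

There is one attempt and no reset: what is moved stays moved. The work goes in short steps, Python scripts to look and compute and a shell command to move; the robot and the scene stay as the last step left them, time stands still between calls to the robot, and variables do not carry over. Pictures are saved under pics/ and viewed, at most 12 in all, crops included, and the job is handed in when it is done.

```bash
ls; mkdir -p pics
cat > h.py <<'E'
from bench import r
import numpy as np, cv2
from scipy.spatial.transform import Rotation as R
def snap(n,f):
    p,d=r.grab_frame(n); cv2.imwrite('pics/'+f,p[:,:,::-1]); return p,d
def px(n,P):
    c=r.get_calibration(n);T=np.linalg.inv(c['extrinsics']);q=T[:3,:3]@np.array(P)+T[:3,3];u=c['mtx']@q;return (u[:2]/u[2]).round().astype(int)
def pt(n,d,u,v):
    c=r.get_calibration(n);z=d[v,u];q=np.linalg.inv(c['mtx'])@[u,v,1]*z;T=c['extrinsics'];return T[:3,:3]@q+T[:3,3]
def cloud(n,d):
    c=r.get_calibration(n);v,u=np.mgrid[:480,:640];q=(np.stack([u,v,np.ones_like(u)],-1)@np.linalg.inv(c['mtx']).T)*d[...,None];T=c['extrinsics'];return q@T[:3,:3].T+T[:3,3]
E
python3 - <<'E'
from h import *
np.set_printoptions(precision=4,suppress=True)
p,d=snap('top','top1.png'); p2,d2=snap('scene','scene1.png')
np.save('top.npy',d);np.save('scene.npy',d2)
o=r.get_obs(); print(o['clock'],o['tcp_pos'],o['orientation'],o['contact_force'])
for n in ['top','scene']:
  for t in ['shaft_mid','shaft_end','plain_mid','double_mid','tray','tray_well','vblock','v_mouth','stop_face','screw_axis','dial_stand']:
    print(n,t,[(np.array(k['xyz']),round(k['score'],2),px(n,k['xyz'])) for k in r.landmark_of(t,n)[:2]])
print(r.get_obs()['clock'])
E
```

```text
pics
0.1 [0.1914 0.6467 0.2304] [-0.4505 -3.109   0.0026] [-0.541  -0.1979  0.3713]
top shaft_mid [(array([ 0.5769, -0.2677,  0.0292]), 0.58, array([381, 244])), (array([ 0.4059, -0.5097, -0.0046]), 0.46, array([463, 310]))]
top shaft_end [(array([ 0.6288, -0.2784,  0.0344]), 0.56, array([386, 226]))]
top plain_mid [(array([ 0.5834, -0.1992,  0.0318]), 0.78, array([358, 240]))]
top double_mid [(array([ 0.5544, -0.3298,  0.0338]), 0.82, array([403, 252]))]
top tray [(array([ 0.5672, -0.2644,  0.0005]), 0.56, array([379, 249])), (array([ 0.4049, -0.5092, -0.0036]), 0.38, array([462, 310]))]
top tray_well [(array([ 0.5675, -0.2627,  0.0079]), 0.85, array([379, 248]))]
top vblock [(array([ 0.5606,  0.1636, -0.0013]), 0.95, array([233, 242]))]
top v_mouth [(array([0.4704, 0.149 , 0.0675]), 0.75, array([231, 269])), (array([ 0.5762, -0.2641,  0.0291]), 0.53, array([380, 244]))]
top stop_face [(array([0.6514, 0.1675, 0.0652]), 0.59, array([231, 205]))]
top screw_axis [(array([0.6117, 0.1649, 0.1403]), 0.74, array([226, 212]))]
top dial_stand [(array([ 0.6083,  0.3562, -0.0029]), 0.69, array
[... 300 characters left out ...]
4, -0.2633,  0.0004]), 0.96, array([254, 281]))]
scene tray_well [(array([ 0.5646, -0.2647,  0.0057]), 0.67, array([253, 279])), (array([0.6121, 0.1674, 0.1426]), 0.56, array([407, 229]))]
scene vblock [(array([0.5591, 0.1526, 0.0011]), 0.56, array([391, 257]))]
scene v_mouth [(array([0.4724, 0.1466, 0.0624]), 0.83, array([381, 225])), (array([0.6508, 0.169 , 0.0626]), 0.67, array([410, 260]))]
scene stop_face [(array([0.6505, 0.169 , 0.0636]), 0.82, array([410, 259])), (array([ 0.4058, -0.5083,  0.0008]), 0.55, array([169, 258]))]
scene screw_axis [(array([0.6107, 0.167 , 0.1431]), 0.83, array([407, 228]))]
scene dial_stand [(array([ 0.6112,  0.3542, -0.0007]), 0.68, array([461, 258]))]
1.2
```

View pics/top1.png

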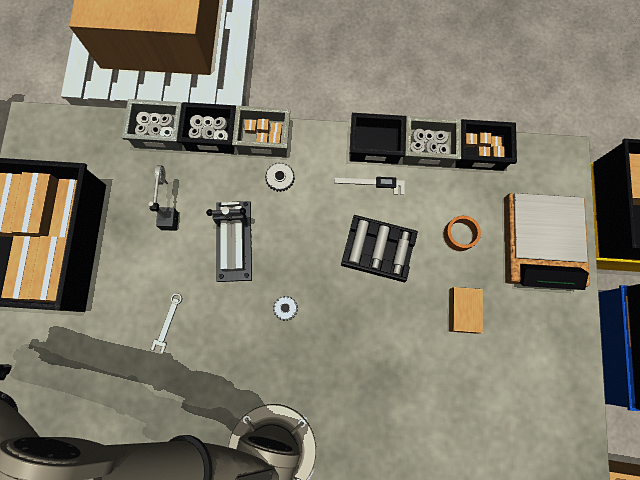

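View pics/scene1.png

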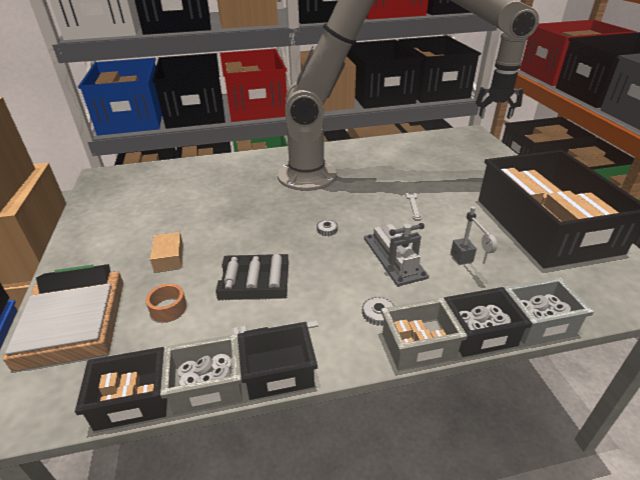

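The top picture shows the tray at about (380,248). The wanted shaft is in its middle pocket at (381,245), with its spigot towards the robot. The plain shaft is at left (358,240) and the double-spigot shaft at right (403,252). The V-block is at (233,242), and its T-bar lies nearly across the V at (226,211). The scene picture agrees: the dial stand is at (461,258) and is clear of the V-block.

```bash
cat >> h.py <<'E'
np.set_printoptions(precision=4,suppress=True)
def plan(wps,step=.05,yaw=0):
    "world waypoints (+ a final world yaw turn in deg) -> tool-frame shifts, for the present orientation"
    o=r.get_obs();M=R.from_rotvec(o['orientation']).as_matrix();p=np.array(o['tcp_pos'])
    for w in wps:
        d=M.T@(np.array(w)-p);n=int(np.ceil(np.linalg.norm(d)/step));print('->',w,'n',n,'each',(d/n).round(4));p=np.array(w)
def st():
    o=r.get_obs();M=R.from_rotvec(o['orientation']).as_matrix();print('t',o['clock'],'tcp',np.array(o['tcp_pos']),'xdir',np.degrees(np.arctan2(M[1,0],M[0,0])).round(2),'ydir',np.degrees(np.arctan2(M[1,1],M[0,1])).round(2),'zax',M[:,2],'F',np.array(o['contact_force']),'w',o['grip_width'],o['gripper_force'],'q7',np.array(o['joints']))
E
python3 - <<'E'
from h import *
st();plan([(.40,.50,.35),(.54,.2,.35),(.56,-.265,.33)])
E
```

```text
t 1.2 tcp [0.1916 0.6472 0.2313] xdir 163.51 ydir 73.51 zax [-0. -0. -1.] F [-0.3581 -0.3092 -0.0489] w 0.08509091929963457 0.0 q7 [-1.3911  0.477   0.0224  1.5554 -0.0115  1.1093 -0.0831]
-> (0.4, 0.5, 0.35) n 6 each [-0.0403 -0.0137 -0.0198]
-> (0.54, 0.2, 0.35) n 7 each [-0.0313 -0.0354  0.    ]
-> (0.56, -0.265, 0.33) n 10 each [-0.0151 -0.044   0.002 ]
```

```bash
python3 -m jog '[{"x":-0.0403,"y":-0.0137,"z":-0.0198},{"x":-0.0403,"y":-0.0137,"z":-0.0198},{"x":-0.0403,"y":-0.0137,"z":-0.0198},{"x":-0.0403,"y":-0.0137,"z":-0.0198},{"x":-0.0403,"y":-0.0137,"z":-0.0198},{"x":-0.0403,"y":-0.0137,"z":-0.0198},{"x":-0.031,"y":-0.0354},{"x":-0.031,"y":-0.0354}]'
python3 -m jog '[{"x":-0.031,"y":-0.0354},{"x":-0.031,"y":-0.0354},{"x":-0.031,"y":-0.0354},{"x":-0.031,"y":-0.0354},{"x":-0.031,"y":-0.0354},{"x":-0.015,"y":-0.044,"z":0.002},{"x":-0.015,"y":-0.044,"z":0.002},{"x":-0.015,"y":-0.044,"z":0.002}]'
python3 -m jog '[{"x":-0.015,"y":-0.044,"z":0.002},{"x":-0.015,"y":-0.044,"z":0.002},{"x":-0.015,"y":-0.044,"z":0.002},{"x":-0.015,"y":-0.044,"z":0.002},{"x":-0.015,"y":-0.044,"z":0.002},{"x":-0.015,"y":-0.044,"z":0.002},{"x":-0.015,"y":-0.044,"z":0.002,"rz":-4},{}]'
python3 - <<'E'
from h import *
st()
p,d=snap('wrist','w1.png');np.save('w1.npy',d)
for t in ['shaft_mid','shaft_end','plain_mid','double_mid','tray','tray_well']:
    print(t,[(np.array(k['xyz']),round(k['score'],2),px('wrist',k['xyz'])) for k in r.landmark_of(t,'wrist')[:2]])
C=cloud('wrist',d);m=(C[...,2]>.042)&(C[...,2]<.06)&(d>0)
n,l,s,c=cv2.connectedComponentsWithStats(m.astype(np.uint8))
for i in range(1,n):
    if s[i,4]>300:
        P=C[l==i][:,:2];w,v=np.linalg.eigh(np.cov(P.T));a=v[:,1]*np.sign(v[0,1]);q=(P-P.mean(0))@a
        print(s[i],P.mean(0),'yaw',np.degrees(np.arctan2(a[1],a[0])),'ext',q.min(),q.max())
E
```

```text
t 1.2 tcp [0.1916 0.6472 0.2313] xdir 163.51 ydir 73.51 zax [-0. -0. -1.] F [-0.3581 -0.3092 -0.0489] w 0.08509091929963457 0.0 q7 [-1.3911  0.477   0.0224  1.5554 -0.0115  1.1093 -0.0831]
shaft_mid []
shaft_end []
plain_mid []
double_mid []
tray []
tray_well []
[ 464  296  108   34 1129] [0.3289 0.7947] yaw 89.74344059027725 ext -0.046708561900962134 0.044990267588267886
[ 274  328  162   53 1767] [0.3291 0.6397] yaw 89.87000006691729 ext -0.08035190573523442 0.08045004103397896validation failed for argument at $[0]...
validation failed for argument at $[0]...
validation failed for argument at $[0]...
```

View pics/w1.png

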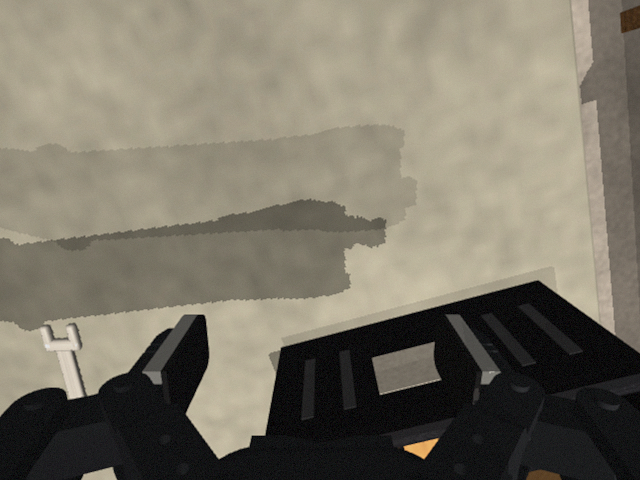

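The rows were refused, so the arm has not moved, and the wrist picture only shows the bench and a black bin beside the start pose. I'll give every key in each row.

```bash
python3 -m jog '[{"fingers":0.085,"x":-0.04,"y":-0.014,"z":-0.02,"rx":0,"ry":0,"rz":0},{"fingers":0.085,"x":-0.04,"y":-0.014,"z":-0.02,"rx":0,"ry":0,"rz":0},{"fingers":0.085,"x":-0.04,"y":-0.014,"z":-0.02,"rx":0,"ry":0,"rz":0},{"fingers":0.085,"x":-0.04,"y":-0.014,"z":-0.02,"rx":0,"ry":0,"rz":0},{"fingers":0.085,"x":-0.04,"y":-0.014,"z":-0.02,"rx":0,"ry":0,"rz":0},{"fingers":0.085,"x":-0.04,"y":-0.014,"z":-0.02,"rx":0,"ry":0,"rz":0},{"fingers":0.085,"x":-0.031,"y":-0.035,"z":0,"rx":0,"ry":0,"rz":0},{"fingers":0.085,"x":-0.031,"y":-0.035,"z":0,"rx":0,"ry":0,"rz":0}]'
```

```text
clock: 2.55
tcp_pos: [0.4383, 0.4126, 0.3516]
orientation: [0.451, 3.109, 0.001]
contact_force: [-0.3, -1.0, -0.0]
grip_width: 0.0849
gripper_force: 0.0
```

```bash
python3 -m jog '[{"fingers":0.085,"x":-0.031,"y":-0.035,"z":0,"rx":0,"ry":0,"rz":0},{"fingers":0.085,"x":-0.031,"y":-0.035,"z":0,"rx":0,"ry":0,"rz":0},{"fingers":0.085,"x":-0.031,"y":-0.035,"z":0,"rx":0,"ry":0,"rz":0},{"fingers":0.085,"x":-0.031,"y":-0.035,"z":0,"rx":0,"ry":0,"rz":0},{"fingers":0.085,"x":-0.031,"y":-0.035,"z":0,"rx":0,"ry":0,"rz":0},{"fingers":0.085,"x":-0.015,"y":-0.044,"z":0.002,"rx":0,"ry":0,"rz":0},{"fingers":0.085,"x":-0.015,"y":-0.044,"z":0.002,"rx":0,"ry":0,"rz":0},{"fingers":0.085,"x":-0.015,"y":-0.044,"z":0.002,"rx":0,"ry":0,"rz":0}]'
python3 -m jog '[{"fingers":0.085,"x":-0.015,"y":-0.044,"z":0.002,"rx":0,"ry":0,"rz":0},{"fingers":0.085,"x":-0.015,"y":-0.044,"z":0.002,"rx":0,"ry":0,"rz":0},{"fingers":0.085,"x":-0.015,"y":-0.044,"z":0.002,"rx":0,"ry":0,"rz":0},{"fingers":0.085,"x":-0.015,"y":-0.044,"z":0.002,"rx":0,"ry":0,"rz":0},{"fingers":0.085,"x":-0.015,"y":-0.044,"z":0.002,"rx":0,"ry":0,"rz":-2},{"fingers":0.085,"x":-0.015,"y":-0.044,"z":0.002,"rx":0,"ry":0,"rz":-2},{"fingers":0.085,"x":-0.015,"y":-0.044,"z":0.002,"rx":0,"ry":0,"rz":0},{"fingers":0.085,"x":0,"y":0,"z":0,"rx":0,"ry":0,"rz":0}]'
cat > look.py <<'E'
from h import *
import sys
st()
p,d=snap('wrist',sys.argv[1])
for t in ['shaft_mid','shaft_end','plain_mid','double_mid','tray','tray_well']:
    print(t,[(np.array(k['xyz']),round(k['score'],2),px('wrist',k['xyz'])) for k in r.landmark_of(t,'wrist')[:2]])
C=cloud('wrist',d);m=(C[...,2]>.0405)&(C[...,2]<.06)&(d>0)
n,l,s,c=cv2.connectedComponentsWithStats(m.astype(np.uint8))
for i in range(1,n):
    if s[i,4]>300:
        P=C[l==i];z=P[:,2].max();P=P[:,:2];w,v=np.linalg.eigh(np.cov(P.T));a=v[:,1]*np.sign(v[0,1]);q=(P-P.mean(0))@a
        print(s[i],P.mean(0),z,'yaw',np.degrees(np.arctan2(a[1],a[0])),'ext',q.min(),q.max())
E
python3 look.py w2.png
```

```text
clock: 3.55
tcp_pos: [0.542, 0.0612, 0.3454]
orientation: [0.45, 3.109, 0.0]
contact_force: [0.1, -0.8, -0.7]
grip_width: 0.0851
gripper_force: 0.0
clock: 4.55
tcp_pos: [0.5589, -0.2666, 0.3312]
orientation: [-0.352, -3.121, 0.004]
contact_force: [-0.9, 1.0, -0.0]
grip_width: 0.0851
gripper_force: 0.0
t 4.55 tcp [ 0.5589 -0.2666  0.3312] xdir 167.13 ydir 77.13 zax [-0.0007 -0.0023 -1.    ] F [-0.8843  1.0126 -0.0483] w 0.08513266423243486 0.0 q7 [-0.0542  0.3341  0.5277  1.5979 -0.172   1.2564  1.8488]
shaft_mid [(array([ 0.5754, -0.2619,  0.0291]), 0.94, array([324, 206]))]
shaft_end [(array([ 0.6257, -0.2755,  0.031 ]), 0.76, array([321, 249]))]
plain_mid [(array([ 0.5741, -0.1976,  0.0309]), 0.62, array([377, 193])), (array([ 0.6293, -0.2729,  0.029 ]), 0.6, array([323, 250]))]
double_mid [(array([ 0.5539, -0.325 ,  0.0311]), 0.67, array([265, 199]))]
tray [(array([ 0.6211, -0.4974,  0.0006]), 0.51, array([154, 273]))]
tray_well [(array([ 0.5642, -0.2664,  0.0067]), 0.89, array([317, 194]))]
[    0    29   119   139 10241] [ 0.4047 -0.5023] 0.05362827828713357 yaw -0.9064667509953
[... 407 characters left out ...]
 -0.03824780184734782 0.04058608353815573
[   0  216   85  183 3641] [ 0.6327 -0.6291] 0.059992141542486555 yaw 0.11148777749542753 ext -0.1263433986476019 0.1188910833985279
[ 103  251   83   76 2165] [ 0.6257 -0.4918] 0.05095541954202076 yaw -59.84303858603133 ext -0.04679883110557852 0.049478010895905936
[593 343  47  46 769] [0.8426 0.0512] 0.05992250093064755 yaw -51.33060831230191 ext -0.03893335156874849 0.03772555395935254
[ 334  382  112   30 1186] [ 0.8355 -0.2312] 0.059997167537207075 yaw -89.49537499765455 ext -0.07122772828334425 0.07274839212497171
[ 216  405  111   30 1144] [ 0.8372 -0.3893] 0.05997309210788221 yaw -89.8224155441346 ext -0.07056396633385956 0.07470563480901772
```

View pics/w2.png

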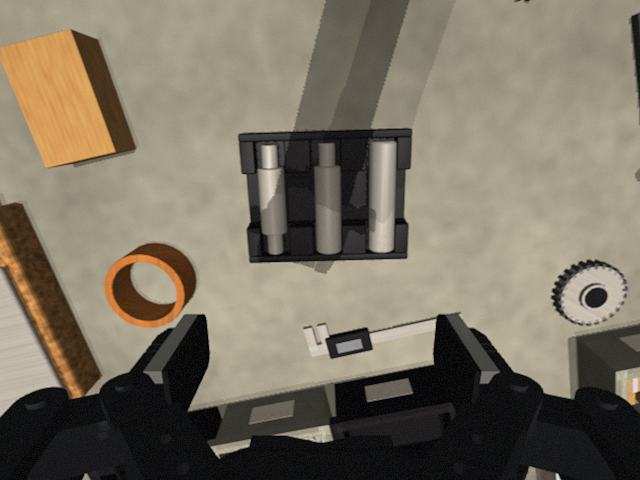

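The wrist picture confirms it: the double-spigot shaft is at left (270,200), the wanted one in the middle (328,205) with its spigot up in the image, and the plain one at right (382,195). The depth data gives a shaft yaw of about -11°. With 62 mm between pockets, I have to go down with the fingers at about 46 mm.

```bash
python3 -m jog '[{"fingers":0.046,"x":-0.0137,"y":0.0084,"z":0.02,"rx":0,"ry":0,"rz":-1.9},{"fingers":0.046,"x":0,"y":0,"z":0.05,"rx":0,"ry":0,"rz":0},{"fingers":0.046,"x":0,"y":0,"z":0.05,"rx":0,"ry":0,"rz":0},{"fingers":0.046,"x":0,"y":0,"z":0.05,"rx":0,"ry":0,"rz":0},{"fingers":0.046,"x":0,"y":0,"z":0.05,"rx":0,"ry":0,"rz":0},{"fingers":0.046,"x":0,"y":0,"z":0,"rx":0,"ry":0,"rz":0}]'
python3 look.py w3.png
```

```text
clock: 5.65
tcp_pos: [0.5728, -0.2543, 0.1064]
orientation: [-0.286, -3.119, -0.004]
contact_force: [-1.1, -0.3, 0.9]
grip_width: 0.046
gripper_force: 0.0
t 5.65 tcp [ 0.5728 -0.2543  0.1064] xdir 169.53 ydir 79.53 zax [-0.0088  0.0032 -1.    ] F [-1.1347 -0.2611  0.8528] w 0.045982383125924106 0.0 q7 [ 0.0096  0.5733  0.426   1.7953 -0.3033  0.8476  1.9683]
shaft_mid [(array([ 0.5755, -0.2639,  0.0306]), 0.76, array([310, 256]))]
shaft_end [(array([ 0.6287, -0.2741,  0.0321]), 0.96, array([311, 333]))]
plain_mid [(array([ 0.5732, -0.2004,  0.0301]), 0.56, array([413, 231]))]
double_mid [(array([ 0.5571, -0.3231,  0.0296]), 0.92, array([210, 241]))]
tray []
tray_well []
[  124   115   356   245 21060] [ 0.5422 -0.2336] 0.05545762849459829 yaw 56.524779728445104 ext -0.12757146697015545 0.10091273265962517
[  147   140    79   222 10548] [ 0.5624 -0.3313] 0.055265345987832004 yaw -20.75353366406676 ext -0.06735149232498615 0.07330969191607485
[  261   142   121   222 13777] [ 0.5874 -0.264 ] 0.05595400341309614 yaw -3.4429077868306868 ext -0.0792146819169763 0.0632650369795861
[   0  345   45  120 3220] [ 0.6328 -0.4623] 0.059304368395977 yaw -15.72009806883057 ext -0.03421549613054093 0.04418482146116693
```

View pics/w3.png

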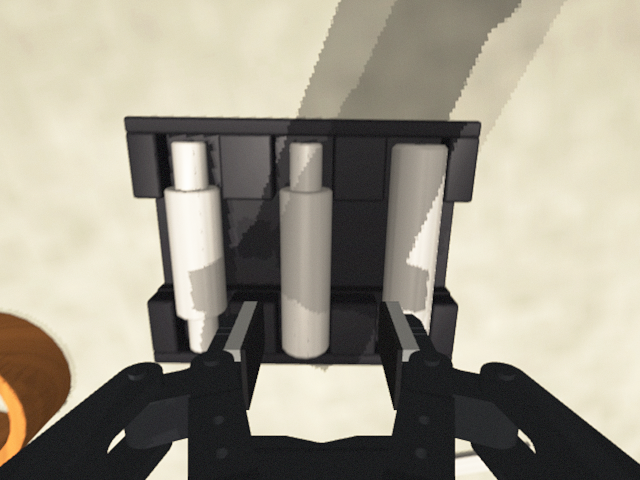

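The wrist picture shows the wanted shaft's body at x≈306 px, parallel to the tool. The fingers' centre is at about 320 px, so the tool has to go about 8 mm in -y, which agrees with the landmark.

```bash
python3 -m jog '[{"fingers":0.046,"x":-0.001,"y":-0.008,"z":0.02,"rx":0,"ry":0,"rz":0},{"fingers":0.046,"x":0,"y":0,"z":0,"rx":0,"ry":0,"rz":0},{"fingers":0.046,"x":0,"y":0,"z":0,"rx":0,"ry":0,"rz":0}]'
python3 - <<'E'
from h import *
st()
r.grab_frame('wrist')
for t in ['shaft_mid','shaft_end']: print([(np.array(k['xyz']),round(k['score'],2)) for k in r.landmark_of(t,'wrist')[:2]])
E
```

```text
clock: 6.38
tcp_pos: [0.5745, -0.2651, 0.0908]
orientation: [-0.291, -3.127, -0.0]
contact_force: [-0.4, 1.4, -0.8]
grip_width: 0.046
gripper_force: 0.0
t 6.375 tcp [ 0.5745 -0.2651  0.0908] xdir 169.37 ydir 79.37 zax [-0.0009  0.0003 -1.    ] F [-0.3835  1.4425 -0.768 ] w 0.04600989642761651 0.0 q7 [ 0.0333  0.5981  0.4164  1.7953 -0.3179  0.8158  1.9911]
[(array([ 0.5752, -0.2688,  0.0282]), 0.61)]
[(array([ 0.6259, -0.2759,  0.0325]), 0.85)]
```

```bash
python3 -m jog '[{"fingers":0.046,"x":0,"y":0.001,"z":0.025,"rx":0,"ry":0,"rz":0},{"fingers":0.046,"x":0,"y":0,"z":0.025,"rx":0,"ry":0,"rz":0},{"fingers":0.046,"x":0,"y":0,"z":0.019,"rx":0,"ry":0,"rz":0},{"fingers":0.046,"x":0,"y":0,"z":0.009,"rx":0,"ry":0,"rz":0},{"fingers":0.046,"x":0,"y":0,"z":0,"rx":0,"ry":0,"rz":0}]' && python3 -m jog '[{"fingers":0.02,"x":0,"y":0,"z":0,"rx":0,"ry":0,"rz":0},{"fingers":0.02,"x":0,"y":0,"z":0,"rx":0,"ry":0,"rz":0},{"fingers":0.02,"x":0,"y":0,"z":0,"rx":0,"ry":0,"rz":0},{"fingers":0.02,"x":0,"y":0,"z":0,"rx":0,"ry":0,"rz":0}]' 60
```

```text
clock: 7.15
tcp_pos: [0.5749, -0.2639, 0.013]
orientation: [-0.29, -3.128, -0.0]
contact_force: [-0.1, 0.5, -0.5]
grip_width: 0.0463
gripper_force: 0.0
clock: 7.65
tcp_pos: [0.5757, -0.2644, 0.0143]
orientation: [0.29, 3.127, -0.001]
contact_force: [0.2, 1.0, 6.3]
grip_width: 0.0278
gripper_force: 59.6
```

```bash
python3 -m jog '[{"fingers":0.02,"x":0,"y":0,"z":-0.01,"rx":0,"ry":0,"rz":0},{"fingers":0.02,"x":0,"y":0,"z":-0.02,"rx":0,"ry":0,"rz":0},{"fingers":0.02,"x":0,"y":0,"z":-0.03,"rx":0,"ry":0,"rz":0},{"fingers":0.02,"x":0,"y":0,"z":-0.04,"rx":0,"ry":0,"rz":0},{"fingers":0.02,"x":0,"y":0,"z":-0.04,"rx":0,"ry":0,"rz":0},{"fingers":0.02,"x":0,"y":0,"z":0,"rx":0,"ry":0,"rz":0},{"fingers":0.02,"x":0,"y":0,"z":0,"rx":0,"ry":0,"rz":0}]'
python3 - <<'E'
from h import *
st()
snap('wrist','w4.png')
for t in ['shaft_mid','shaft_end']: print([(np.array(k['xyz']),round(k['score'],2)) for k in r.landmark_of(t,'wrist')[:2]])
# v-block by depth from top camera: points of block
p,d=r.grab_frame('top')
for i in range(3):
  if i: r.grab_frame('top')
  for t in ['v_mouth','stop_face','screw_axis','vblock']: print(t,[(np.array(k['xyz']),round(k['score'],2)) for k in r.landmark_of(t,'top')[:1]])
E
```

```text
clock: 8.52
tcp_pos: [0.5743, -0.2632, 0.1526]
orientation: [-0.289, -3.127, -0.001]
contact_force: [0.3, 0.6, -5.2]
grip_width: 0.028
gripper_force: 60.0
t 8.525 tcp [ 0.5743 -0.2632  0.1526] xdir 169.43 ydir 79.43 zax [-0.0013  0.001  -1.    ] F [ 0.3342  0.6059 -5.158 ] w 0.027981107569787816 59.9854239821434 q7 [ 0.0005  0.5208  0.4556  1.7595 -0.2778  0.9269  1.9585]
[(array([ 0.5724, -0.2651,  0.1678]), 0.57), (array([ 0.5737, -0.2011,  0.0326]), 0.52)]
[]
v_mouth [(array([0.4712, 0.1488, 0.0691]), 0.84)]
stop_face [(array([ 0.3148,  0.3224, -0.001 ]), 0.68)]
screw_axis [(array([0.6134, 0.1661, 0.1404]), 0.76)]
vblock [(array([ 0.5608,  0.1659, -0.0061]), 0.56)]
v_mouth [(array([0.4701, 0.1508, 0.0659]), 0.68)]
stop_face [(array([0.6492, 0.1696, 0.0637]), 0.64)]
screw_axis [(array([0.6111, 0.1643, 0.1396]), 0.95)]
vblock [(array([ 0.5639,  0.1656, -0.0006]), 0.72)]
v_mouth [(array([0.4702, 0.1482, 0.0652]), 0.57)]
stop_face [(array([0.6535, 0.1681, 0.0663]), 0.85)]
screw_axis [(array([0.6154, 0.1653, 0.1381]), 0.7)]
vblock [(array([0.5622, 0.1636, 0.0015]), 0.79)]
```

View pics/w4.png

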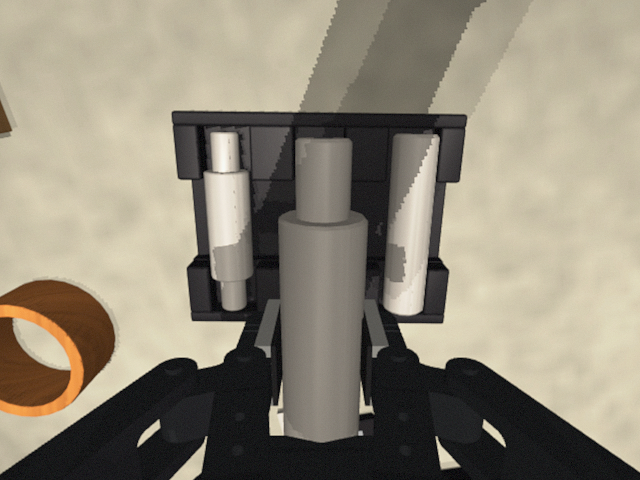

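The shaft is held straight, and the other two are still in their pockets at (228,220) and (412,225). There is a catch: its axis is about 17 mm above the TCP, but in the V the axis is only 8.7 mm over the block's top, so the finger tips would hit the block. I'll set it back and regrip about 9 mm higher.

```bash
python3 -m jog '[{"fingers":0.02,"x":0,"y":0,"z":0.04,"rx":0,"ry":0,"rz":0},{"fingers":0.02,"x":0,"y":0,"z":0.04,"rx":0,"ry":0,"rz":0},{"fingers":0.02,"x":0,"y":0,"z":0.03,"rx":0,"ry":0,"rz":0},{"fingers":0.02,"x":0,"y":0,"z":0.018,"rx":0,"ry":0,"rz":0},{"fingers":0.02,"x":0,"y":0,"z":0.009,"rx":0,"ry":0,"rz":0},{"fingers":0.02,"x":0,"y":0,"z":0,"rx":0,"ry":0,"rz":0}]'
```

```text
clock: 10.18
tcp_pos: [0.5753, -0.2642, 0.0165]
orientation: [0.29, 3.128, -0.0]
contact_force: [-0.2, -0.0, -4.7]
grip_width: 0.028
gripper_force: 60.0
```

```bash
python3 -m jog '[{"fingers":0.02,"x":0,"y":0,"z":0.0015,"rx":0,"ry":0,"rz":0},{"fingers":0.02,"x":0,"y":0,"z":0,"rx":0,"ry":0,"rz":0},{"fingers":0.046,"x":0,"y":0,"z":0,"rx":0,"ry":0,"rz":0},{"fingers":0.046,"x":0,"y":0,"z":0,"rx":0,"ry":0,"rz":0},{"fingers":0.046,"x":0,"y":0,"z":-0.008,"rx":0,"ry":0,"rz":0},{"fingers":0.046,"x":0,"y":0,"z":0,"rx":0,"ry":0,"rz":0}]'; python3 -m jog '[{"fingers":0.02,"x":0,"y":0,"z":0,"rx":0,"ry":0,"rz":0},{"fingers":0.02,"x":0,"y":0,"z":0,"rx":0,"ry":0,"rz":0},{"fingers":0.02,"x":0,"y":0,"z":0,"rx":0,"ry":0,"rz":0},{"fingers":0.02,"x":0,"y":0,"z":0,"rx":0,"ry":0,"rz":0}]' 70
```

```text
clock: 10.92
tcp_pos: [0.5758, -0.2643, 0.0239]
orientation: [0.29, 3.126, -0.001]
contact_force: [1.6, 0.2, 0.1]
grip_width: 0.0458
gripper_force: 0.0
clock: 11.42
tcp_pos: [0.5754, -0.2641, 0.0234]
orientation: [0.29, 3.127, -0.0]
contact_force: [-0.5, 1.0, 5.2]
grip_width: 0.0275
gripper_force: 68.7
```

```bash
python3 -m jog '[{"fingers":0.02,"x":0,"y":0,"z":-0.015,"rx":0,"ry":0,"rz":0},{"fingers":0.02,"x":0,"y":0,"z":-0.03,"rx":0,"ry":0,"rz":0},{"fingers":0.02,"x":0,"y":0,"z":-0.045,"rx":0,"ry":0,"rz":0},{"fingers":0.02,"x":0,"y":0,"z":-0.05,"rx":0,"ry":0,"rz":0},{"fingers":0.02,"x":0,"y":0,"z":-0.05,"rx":0,"ry":0,"rz":0},{"fingers":0.02,"x":0.008,"y":0.022,"z":-0.037,"rx":0,"ry":0,"rz":0},{"fingers":0.02,"x":0.0167,"y":0.0439,"z":0,"rx":0,"ry":0,"rz":0},{"fingers":0.02,"x":0.0167,"y":0.0439,"z":0,"rx":0,"ry":0,"rz":0}]'
python3 -m jog '[{"fingers":0.02,"x":0.0167,"y":0.0439,"z":0,"rx":0,"ry":0,"rz":0},{"fingers":0.02,"x":0.0167,"y":0.0439,"z":0,"rx":0,"ry":0,"rz":0},{"fingers":0.02,"x":0.0167,"y":0.0439,"z":0,"rx":0,"ry":0,"rz":0},{"fingers":0.02,"x":0.0167,"y":0.0439,"z":0,"rx":0,"ry":0,"rz":0},{"fingers":0.02,"x":0.0167,"y":0.0439,"z":0,"rx":0,"ry":0,"rz":0},{"fingers":0.02,"x":0.0167,"y":0.0439,"z":0,"rx":0,"ry":0,"rz":0},{"fingers":0.02,"x":0.008,"y":0.022,"z":0,"rx":0,"ry":0,"rz":-6},{"fingers":0.02,"x":0,"y":0,"z":0,"rx":0,"ry":0,"rz":-7}]'
python3 -m jog '[{"fingers":0.02,"x":0,"y":0,"z":0,"rx":0,"ry":0,"rz":-4},{"fingers":0.02,"x":0,"y":0,"z":0,"rx":0,"ry":0,"rz":0},{"fingers":0.02,"x":0,"y":0,"z":0,"rx":0,"ry":0,"rz":0}]'
cat > lookv.py <<'E'
from h import *
import sys
st()
p,d=snap('wrist',sys.argv[1]);np.save('d.npy',d)
for t in ['v_mouth','stop_face','screw_axis','vblock','shaft_mid']:
    print(t,[(np.array(k['xyz']),round(k['score'],2),px('wrist',k['xyz'])) for k in r.landmark_of(t,'wrist')[:1]])
C=cloud('wrist',d);np.save('C.npy',C)
E
python3 lookv.py w5.png
```

```text
clock: 12.42
tcp_pos: [0.5536, -0.1471, 0.2503]
orientation: [-0.291, -3.128, -0.001]
contact_force: [0.0, -0.0, -5.9]
grip_width: 0.0274
gripper_force: 70.3
clock: 13.42
tcp_pos: [0.4991, 0.1546, 0.2496]
orientation: [0.079, -3.139, -0.0]
contact_force: [0.2, -0.9, -4.7]
grip_width: 0.0273
gripper_force: 70.3
clock: 13.8
tcp_pos: [0.5003, 0.1517, 0.2498]
orientation: [0.173, -3.136, 0.0]
contact_force: [-0.3, -0.4, -4.9]
grip_width: 0.0277
gripper_force: 70.3
t 13.8 tcp [0.5003 0.1517 0.2498] xdir -173.69 ydir 96.31 zax [-0.0006 -0.0002 -1.    ] F [-0.26   -0.4346 -4.8591] w 0.027716151969318127 70.27665205299854 q7 [-0.6668  0.2077  0.2947  1.9114 -0.0699  1.0329  1.3387]
v_mouth []
stop_face []
screw_axis []
vblock []
shaft_mid [(array([0.6096, 0.3518, 0.0052]), 0.23, array([489, 319]))]
```

View pics/w5.png

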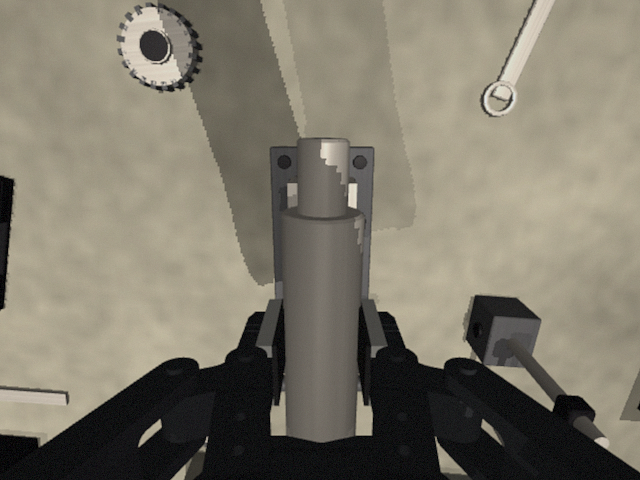

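The wrist picture shows the shaft centred over the V-block: the base plate spans x = 272 to 375 px and the shaft is at about 323 px. I'll measure the offset from the base plate's depth points.

Run:
```python
from h import *
C=np.load('C.npy');st()
for lo,hi in((.006,.018),(.05,.064)):
    m=(C[...,2]>lo)&(C[...,2]<hi);m[:, :240]=0;m[:,400:]=0;m[320:]=0
    P=C[m];print(lo,len(P),'z',np.median(P[:,2]))
    a=np.radians(6.3);ex=np.array([np.cos(a),np.sin(a)]);ey=np.array([-ex[1],ex[0]])
    s=(P[:,:2]-[.4709,.1487])@ex;t=(P[:,:2]-[.4709,.1487])@ey
    print('s min',np.percentile(s,.5))
    b=np.arange(s.min(),s.max(),.006);L=[];
    for b0 in b:
        k=(s>=b0)&(s<b0+.006)
        if k.sum()>15: print(round(b0,4),np.percentile(t[k],[1,99]).round(4),t[k].min().round(4),t[k].max().round(4))
# held shaft: body top
m=(C[...,2]>.26)&(C[...,2]<.29);m[:, :270]=0;m[:,370:]=0;m[210:300]&=True;m[300:]=0
P=C[m];t=(P[:,:2]-[.4709,.1487])@ey;s=(P[:,:2]-[.4709,.1487])@ex;print('shaft',np.polyfit(s,t,1),t.mean(),s.min(),s.max(),P[:,2].max())
```

```text
t 14.1 tcp [0.5006 0.152  0.2498] xdir -173.61 ydir 96.39 zax [-0.0001 -0.0001 -1.    ] F [ 0.5953 -0.3747 -4.1002] w 0.027975739984321783 70.27798499912024 q7 [-0.6667  0.2081  0.2943  1.9108 -0.0699  1.0326  1.3398]
0.006 3786 z 0.012786829983494313
s min -0.025922289106890303
-0.026 [-0.0499  0.049 ] -0.0501 0.0493
-0.02 [-0.0491  0.0494] -0.0493 0.0496
-0.014 [-0.0494  0.0497] -0.0496 0.0498
-0.008 [-0.0497  0.0488] -0.0499 0.0491
-0.002 [-0.0499  0.0492] -0.05 0.0493
0.004 [-0.0493  0.0495] -0.0502 0.0497
0.01 [-0.0492  0.0496] -0.0494 0.0497
0.016 [-0.0496  0.0489] -0.0496 0.049
0.022 [-0.0498  0.0491] -0.05 0.0493
0.028 [-0.0501  0.0494] -0.0502 0.0495
0.034 [-0.0492  0.0497] -0.0493 0.0499
0.04 [-0.0494  0.0489] -0.0496 0.049
0.046 [-0.0496  0.0491] -0.0497 0.0492
0.052 [-0.0499  0.0494] -0.0499 0.0494
0.058 [-0.0501  0.0497] -0.0502 0.0498
0.064 [-0.0493  0.0489] -0.0493 0.0489
0.07 [-0.0495  0.0491] -0.0495 0.0491
0.076 [-0.0497  0.0494] -0.0498 0.0495
0.082 [-0.05    0.0497] -0.05 0.0498
0.088 [-0.0501  0.049 ] -0.0502 0.0498
0.094 [-0.0492  0.0489] -0.0492 0.049
0.1 [-0.0495  0.0492] -0.0495 0.0492
0.106 [-0.0497  0.0495] -0.0497 0.0495
0.112 [-0.0499  0.0497] -0.05 0.0497
0.118 [-0.0503  0.0488] -0.0503 0.0489
0.124 [-0.0492  0.049 ] -0.0493 0.0492
0.13 [-0.049  0.049] -0.0493 0.049
0.05 454 z 0.05787488290084433
s min 0.0018609923320299982
0.0018 [-0.0297  0.0298] -0.0298 0.0299
0.0078 [-0.0298  0.0292] -0.0299 0.0292
0.0138 [-0.0299  0.0293] -0.03 0.0294
0.0198 [-0.0301  0.0294] -0.0301 0.0294
shaft [-0.0032 -0.0001] -0.00010312242337268731 -0.04196124166120118 0.015885876001766316 0.27466673760024163
```

The fit is excellent: lateral offset is about 0, yaw error is under 0.3°, and the mouth is 2 mm from where I had it. The shaft now sits with its centre of mass at V-block x ≈ -62 mm. Lowering it.

```bash
python3 -m jog '[{"fingers":0.02,"x":0,"y":0,"z":0.045,"rx":0,"ry":0,"rz":0},{"fingers":0.02,"x":0,"y":0,"z":0.05,"rx":0,"ry":0,"rz":0},{"fingers":0.02,"x":0,"y":0,"z":0.045,"rx":0,"ry":0,"rz":0},{"fingers":0.02,"x":0,"y":0,"z":0.03,"rx":0,"ry":0,"rz":0},{"fingers":0.02,"x":0,"y":0,"z":0.015,"rx":0,"ry":0,"rz":0},{"fingers":0.02,"x":0,"y":0,"z":0,"rx":0,"ry":0,"rz":0}]'; python3 -m jog '[{"fingers":0.02,"x":0,"y":0,"z":0.002,"rx":0,"ry":0,"rz":0},{"fingers":0.02,"x":0,"y":0,"z":0.001,"rx":0,"ry":0,"rz":0},{"fingers":0.02,"x":0,"y":0,"z":0,"rx":0,"ry":0,"rz":0}]'
```

```text
clock: 14.85
tcp_pos: [0.5005, 0.152, 0.0644]
orientation: [0.175, -3.136, 0.001]
contact_force: [-0.5, 0.2, -3.8]
grip_width: 0.0279
gripper_force: 70.3
clock: 15.22
tcp_pos: [0.5011, 0.1523, 0.0624]
orientation: [-0.176, 3.136, 0.001]
contact_force: [-0.0, -0.4, -4.1]
grip_width: 0.0275
gripper_force: 70.3
```

```bash
python3 -m jog '[{"fingers":0.02,"x":0,"y":0,"z":0.001,"rx":0,"ry":0,"rz":0},{"fingers":0.02,"x":0,"y":0,"z":0.001,"rx":0,"ry":0,"rz":0},{"fingers":0.02,"x":0,"y":0,"z":0,"rx":0,"ry":0,"rz":0}]';python3 -m jog '[{"fingers":0.02,"x":0,"y":0,"z":0.001,"rx":0,"ry":0,"rz":0},{"fingers":0.02,"x":0,"y":0,"z":0,"rx":0,"ry":0,"rz":0}]'
```

```text
clock: 15.6
tcp_pos: [0.5006, 0.1521, 0.0597]
orientation: [0.176, -3.137, 0.0]
contact_force: [-0.1, -0.6, -4.8]
grip_width: 0.0269
gripper_force: 70.3
clock: 15.85
tcp_pos: [0.5006, 0.1521, 0.0587]
orientation: [0.176, -3.137, -0.0]
contact_force: [-0.1, 0.1, -4.7]
grip_width: 0.0271
gripper_force: 70.3
```

```bash
python3 -m jog '[{"fingers":0.02,"x":0,"y":0,"z":0.001,"rx":0,"ry":0,"rz":0},{"fingers":0.02,"x":0,"y":0,"z":0,"rx":0,"ry":0,"rz":0}]';python3 -m jog '[{"fingers":0.02,"x":0,"y":0,"z":0.001,"rx":0,"ry":0,"rz":0},{"fingers":0.02,"x":0,"y":0,"z":0,"rx":0,"ry":0,"rz":0}]'
```

```text
clock: 16.1
tcp_pos: [0.5008, 0.1524, 0.0582]
orientation: [-0.176, 3.136, 0.001]
contact_force: [-1.3, 1.0, 2.7]
grip_width: 0.0274
gripper_force: 71.0
clock: 16.35
tcp_pos: [0.501, 0.1524, 0.0581]
orientation: [-0.176, 3.136, 0.001]
contact_force: [-5.4, -0.7, 14.3]
grip_width: 0.0274
gripper_force: 72.3
```

```bash
python3 -m jog '[{"fingers":0.055,"x":0,"y":0,"z":-0.001,"rx":0,"ry":0,"rz":0},{"fingers":0.055,"x":0,"y":0,"z":-0.001,"rx":0,"ry":0,"rz":0},{"fingers":0.055,"x":0,"y":0,"z":0,"rx":0,"ry":0,"rz":0},{"fingers":0.055,"x":0,"y":0,"z":-0.02,"rx":0,"ry":0,"rz":0},{"fingers":0.055,"x":0,"y":0,"z":-0.04,"rx":0,"ry":0,"rz":0},{"fingers":0.055,"x":0.02,"y":0,"z":-0.04,"rx":0,"ry":0,"rz":0},{"fingers":0.02,"x":0.05,"y":0,"z":-0.04,"rx":0,"ry":0,"rz":0},{"fingers":0.0,"x":0.03,"y":0,"z":0,"rx":0,"ry":0,"rz":0}]'; python3 -m jog '[{"fingers":0,"x":0,"y":0,"z":0,"rx":0,"ry":0,"rz":0},{"fingers":0,"x":0,"y":0,"z":0,"rx":0,"ry":0,"rz":0}]' 40
python3 lookv.py w6.png
python3 - <<'E'
from h import *
C=np.load('C.npy');a=np.radians(6.3);ex=np.array([np.cos(a),np.sin(a)]);ey=np.array([-ex[1],ex[0]]);O=np.array([.4724,.1489])+.09*ex
q=C[...,:2]-O;s=q@ex;t=q@ey;z=C[...,2]
m=(abs(t)<.012)&(z>.068)&(z<.09)&(s<0)&(s>-.2)
print('shaft all s',s[m].min(),s[m].max(),m.sum());m2=m&(z>.078);print('body s',s[m2].min(),s[m2].max(),'t',np.polyfit(s[m2],t[m2],1),z[m2].max())
E
```

```text
clock: 17.35
tcp_pos: [0.4024, 0.1414, 0.2001]
orientation: [-0.175, 3.133, 0.004]
contact_force: [-0.4, -0.4, -0.3]
grip_width: 0.0195
gripper_force: 0.0
clock: 17.6
tcp_pos: [0.4031, 0.1412, 0.1979]
orientation: [-0.176, 3.136, 0.0]
contact_force: [1.5, 0.0, 0.6]
grip_width: -0.0001
gripper_force: 0.0
t 17.6 tcp [0.4031 0.1412 0.1979] xdir -173.59 ydir 96.41 zax [ 0.0008  0.0003 -1.    ] F [1.4672 0.0163 0.6391] w -8.241028455317508e-05 0.0 q7 [-0.7468  0.0995  0.2833  2.1693 -0.0361  0.8763  1.2409]
v_mouth []
stop_face []
screw_axis []
vblock []
shaft_mid [(array([0.5544, 0.1596, 0.0645]), 0.27, array([323, 405]))]
shaft all s -0.13443373012383453 -0.008721967120136094 805
body s -0.021086991192528468 -0.008721967120136094 t [-0.0279 -0.0012] 0.0826376405965697
```

View pics/w6.png

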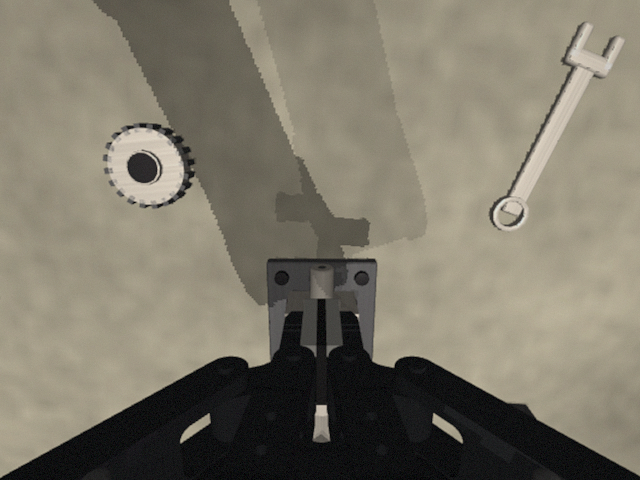

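The wrist picture shows the shaft lying straight in the V with its spigot sticking out at (322,280). The depth data gives its ends at V-block x = -134 and -9 mm. Now down behind the spigot with the fingers shut, and push.

```bash
python3 -m jog '[{"fingers":0,"x":0,"y":0,"z":0.045,"rx":0,"ry":0,"rz":0},{"fingers":0,"x":0,"y":0,"z":0.045,"rx":0,"ry":0,"rz":0},{"fingers":0,"x":0,"y":0,"z":0.035,"rx":0,"ry":0,"rz":0},{"fingers":0,"x":0,"y":0,"z":0.011,"rx":0,"ry":0,"rz":0},{"fingers":0,"x":0,"y":0,"z":0,"rx":0,"ry":0,"rz":0}]'; python3 -m jog '[{"fingers":0,"x":-0.008,"y":0,"z":0,"rx":0,"ry":0,"rz":0},{"fingers":0,"x":-0.006,"y":0,"z":0,"rx":0,"ry":0,"rz":0},{"fingers":0,"x":-0.006,"y":0,"z":0,"rx":0,"ry":0,"rz":0},{"fingers":0,"x":-0.006,"y":0,"z":0,"rx":0,"ry":0,"rz":0}]'; python3 -m jog '[{"fingers":0,"x":-0.01,"y":0,"z":0,"rx":0,"ry":0,"rz":0},{"fingers":0,"x":-0.01,"y":0,"z":0,"rx":0,"ry":0,"rz":0},{"fingers":0,"x":-0.01,"y":0,"z":0,"rx":0,"ry":0,"rz":0}]'
```

```text
clock: 18.52
tcp_pos: [0.4026, 0.1409, 0.0617]
orientation: [0.175, -3.136, 0.001]
contact_force: [0.1, -1.0, 1.2]
grip_width: -0.0001
gripper_force: 0.0
clock: 19.02
tcp_pos: [0.4283, 0.144, 0.062]
orientation: [0.176, -3.136, -0.0]
contact_force: [-2.5, 0.0, 1.6]
grip_width: 0.0001
gripper_force: 1.1
clock: 19.4
tcp_pos: [0.4589, 0.1472, 0.0618]
orientation: [0.175, -3.137, 0.0]
contact_force: [-0.8, -0.2, 0.7]
grip_width: -0.0003
gripper_force: 1.1
```

```bash
python3 -m jog '[{"fingers":0,"x":-0.01,"y":0,"z":0,"rx":0,"ry":0,"rz":0},{"fingers":0,"x":-0.01,"y":0,"z":0,"rx":0,"ry":0,"rz":0},{"fingers":0,"x":-0.01,"y":0,"z":0,"rx":0,"ry":0,"rz":0},{"fingers":0,"x":-0.01,"y":0,"z":0,"rx":0,"ry":0,"rz":0},{"fingers":0,"x":-0.005,"y":0,"z":0,"rx":0,"ry":0,"rz":0},{"fingers":0,"x":-0.003,"y":0,"z":0,"rx":0,"ry":0,"rz":0},{"fingers":0,"x":-0.002,"y":0,"z":0,"rx":0,"ry":0,"rz":0}]'; python3 -m jog '[{"fingers":0,"x":-0.002,"y":0,"z":0,"rx":0,"ry":0,"rz":0},{"fingers":0,"x":-0.002,"y":0,"z":0,"rx":0,"ry":0,"rz":0}]'; python3 -m jog '[{"fingers":0,"x":-0.002,"y":0,"z":0,"rx":0,"ry":0,"rz":0},{"fingers":0,"x":0,"y":0,"z":0,"rx":0,"ry":0,"rz":0}]'
```

```text
clock: 20.27
tcp_pos: [0.5077, 0.1529, 0.0618]
orientation: [0.176, -3.136, -0.0]
contact_force: [-2.2, -1.1, 0.1]
grip_width: 0.0002
gripper_force: 1.1
clock: 20.52
tcp_pos: [0.5118, 0.1534, 0.0618]
orientation: [0.176, -3.137, -0.0]
contact_force: [-2.2, -0.4, 0.2]
grip_width: 0.0003
gripper_force: 0.9
clock: 20.78
tcp_pos: [0.5142, 0.1537, 0.0619]
orientation: [-0.176, 3.136, 0.0]
contact_force: [-1.2, -0.4, -0.3]
grip_width: -0.0002
gripper_force: 0.3
```

```bash
python3 -m jog '[{"fingers":0,"x":-0.0015,"y":0,"z":0,"rx":0,"ry":0,"rz":0},{"fingers":0,"x":0,"y":0,"z":0,"rx":0,"ry":0,"rz":0}]'; python3 -m jog '[{"fingers":0,"x":-0.0015,"y":0,"z":0,"rx":0,"ry":0,"rz":0},{"fingers":0,"x":0,"y":0,"z":0,"rx":0,"ry":0,"rz":0}]'
```

```text
clock: 21.02
tcp_pos: [0.5154, 0.1538, 0.0619]
orientation: [-0.176, 3.136, 0.0]
contact_force: [-0.9, -0.2, 0.3]
grip_width: 0.0002
gripper_force: 0.7
clock: 21.28
tcp_pos: [0.517, 0.154, 0.0619]
orientation: [-0.176, 3.136, 0.0]
contact_force: [-1.2, 0.0, -0.0]
grip_width: 0.0002
gripper_force: 0.7
```

```bash
python3 -m jog '[{"fingers":0,"x":-0.001,"y":0,"z":0,"rx":0,"ry":0,"rz":0},{"fingers":0,"x":0,"y":0,"z":0,"rx":0,"ry":0,"rz":0}]'; python3 -m jog '[{"fingers":0,"x":-0.001,"y":0,"z":0,"rx":0,"ry":0,"rz":0},{"fingers":0,"x":0,"y":0,"z":0,"rx":0,"ry":0,"rz":0}]'; python3 -m jog '[{"fingers":0,"x":-0.001,"y":0,"z":0,"rx":0,"ry":0,"rz":0},{"fingers":0,"x":0,"y":0,"z":0,"rx":0,"ry":0,"rz":0}]'
```

```text
clock: 21.52
tcp_pos: [0.517, 0.1539, 0.0617]
orientation: [0.176, -3.135, 0.0]
contact_force: [-5.1, -0.2, 2.5]
grip_width: 0.0003
gripper_force: 2.4
clock: 21.78
tcp_pos: [0.517, 0.1538, 0.0614]
orientation: [0.176, -3.133, 0.001]
contact_force: [-6.6, -0.2, 4.1]
grip_width: 0.0002
gripper_force: 3.6
clock: 22.02
tcp_pos: [0.517, 0.1538, 0.0612]
orientation: [0.176, -3.131, 0.001]
contact_force: [-8.4, -0.6, 5.2]
grip_width: 0.0001
gripper_force: 4.7
```

The force rises while the position stays at 0.517, so the plain end is at the stop. Now back off, raise and look at the clamp.

```bash
python3 -m jog '[{"fingers":0,"x":0.003,"y":0,"z":0,"rx":0,"ry":0,"rz":0},{"fingers":0,"x":0.03,"y":0,"z":0,"rx":0,"ry":0,"rz":-10},{"fingers":0.03,"x":0,"y":0,"z":-0.05,"rx":0,"ry":0,"rz":-10},{"fingers":0.05,"x":0,"y":0,"z":-0.06,"rx":0,"ry":0,"rz":-10},{"fingers":0.05,"x":0,"y":0,"z":-0.06,"rx":0,"ry":0,"rz":-10},{"fingers":0.05,"x":0,"y":0,"z":-0.05,"rx":0,"ry":0,"rz":-10},{"fingers":0.05,"x":0,"y":0,"z":0,"rx":0,"ry":0,"rz":-10},{"fingers":0.05,"x":0,"y":0,"z":0,"rx":0,"ry":0,"rz":-10}]'
cat > bar.py <<'E'
from h import *
import sys
st()
p,d=r.grab_frame('top')
C=cloud('top',d);a=np.radians(6.3);ex=np.array([np.cos(a),np.sin(a)]);ey=np.array([-ex[1],ex[0]]);O=np.array([.5619,.1588])
q=C[...,:2]-O;s=q@ex;t=q@ey;z=C[...,2]
m=(z>.122)&(z<.165)&(abs(s-.05)<.075)&(abs(t)<.075)&(d>0)
P=np.stack([s[m],t[m]],1);w,v=np.linalg.eigh(np.cov(P.T));A=v[:,1]
if m.sum(): print('bar n',m.sum(),'centre(V)',P.mean(0),'theta cw from V',np.degrees(np.arctan2(-A[1],A[0]))%180,'zmed',np.median(z[m]),'mid by minmax',(P.min(0)+P.max(0))/2)
m=(abs(t)<.015)&(z>.06)&(z<.09)&(s<.035)&(s>-.15);print('shaft s',s[m].min(),s[m].max())
if len(sys.argv)>1:
    u,v=px('top',[.58,.17,.06]);cv2.imwrite('pics/'+sys.argv[1],cv2.resize(p[v-60:v+60,u-80:u+80,::-1],None,fx=5,fy=5,interpolation=cv2.INTER_CUBIC))
E
python3 bar.py t2.png
```

```text
clock: 23.02
tcp_pos: [0.4885, 0.1508, 0.2834]
orientation: [-1.946, 2.46, -0.002]
contact_force: [-0.0, -0.2, 0.5]
grip_width: 0.0501
gripper_force: 0.0
t 23.025 tcp [0.4885 0.1508 0.2834] xdir -103.3 ydir 166.7 zax [ 0.0048  0.002  -1.    ] F [-0.0283 -0.1557  0.5236] w 0.05006274615673292 0.0 q7 [-0.4782  0.1525  0.0638  1.8849 -0.0107  1.0993  2.4991]
bar n 146 centre(V) [ 0.0492 -0.0185] theta cw from V 88.81293803263245 zmed 0.14690045065975088 mid by minmax [ 0.0498 -0.0207]
shaft s -0.08992013754237305 0.034936865501134784
```

View pics/t2.png

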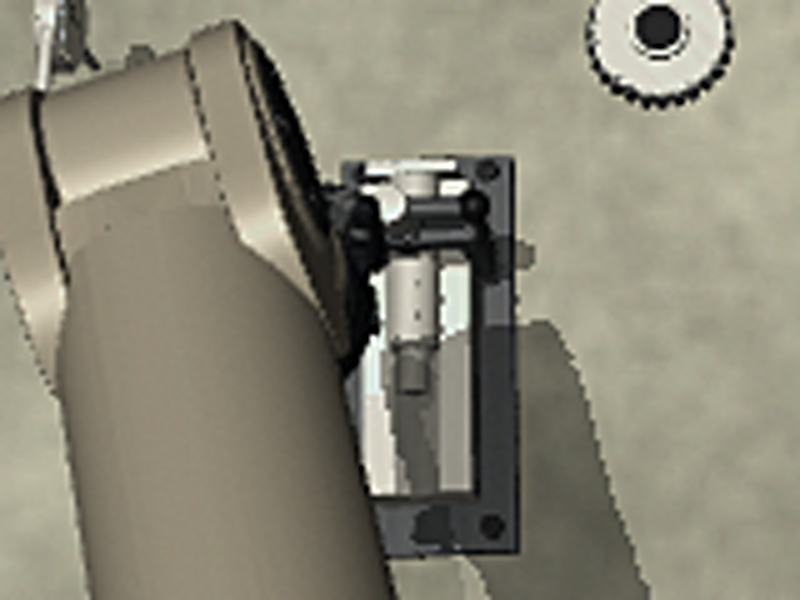

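The picture shows the shaft under the clamp with its plain end at the stop (415,180) and its spigot towards the robot (413,370). The arm hides half of the T-bar, so I'll take the bar angle and screw axis from the first, unobstructed top frame.

Run:
```python
from h import *
d=np.load('top.npy')
C=cloud('top',d);a=np.radians(6.3);ex=np.array([np.cos(a),np.sin(a)]);ey=np.array([-ex[1],ex[0]]);O=np.array([.5619,.1588])
q=C[...,:2]-O;s=q@ex;t=q@ey;z=C[...,2]
for lo in (.122,.13,.138):
    m=(z>lo)&(z<.165)&(abs(s-.05)<.075)&(abs(t)<.075)&(d>0)
    P=np.stack([s[m],t[m]],1);w,v=np.linalg.eigh(np.cov(P.T));A=v[:,1]
    print(lo,m.sum(),P.mean(0),'theta',np.degrees(np.arctan2(-A[1],A[0]))%180,'mm',P.min(0),P.max(0),(P.min(0)+P.max(0))/2,z[m].max())
print('predicted axis',O+.05*ex, r.get_obs()['joints'])
```

```text
0.122 232 [0.0494 0.0008] theta 89.6457155757804 mm [ 0.0394 -0.0509] [0.0609 0.0542] [0.0502 0.0017] 0.15987787071026682
0.13 230 [0.0494 0.0008] theta 89.66322853881431 mm [ 0.0394 -0.0509] [0.0609 0.0542] [0.0502 0.0017] 0.15987787071026682
0.138 220 [0.0496 0.0013] theta 89.59316569614467 mm [ 0.0394 -0.0509] [0.0609 0.0542] [0.0502 0.0017] 0.15987787071026682
predicted axis [0.6116 0.1643] [-0.4778  0.1531  0.0631  1.8854 -0.0106  1.0993  2.5058]
```

θ0 is about 89.6°, so about 180° of turn brings it to 4.71. Clockwise turning takes q7 from about 2.8 down to about -0.35, so one grip on the hub is enough.

```bash
python3 -m jog '[{"fingers":0.05,"x":0,"y":0,"z":0,"rx":0,"ry":0,"rz":-8},{"fingers":0.05,"x":0,"y":0,"z":0,"rx":0,"ry":0,"rz":-8},{"fingers":0.05,"x":0,"y":0,"z":0,"rx":0,"ry":0,"rz":0}]'
python3 - <<'E'
from h import *
st();plan([(.6116,.1648,.22)],step=.03)
E
```

```text
clock: 23.45
tcp_pos: [0.4877, 0.1505, 0.2821]
orientation: [-2.262, 2.177, -0.001]
contact_force: [0.7, -0.2, -0.1]
grip_width: 0.0502
gripper_force: 0.0
t 23.45 tcp [0.4877 0.1505 0.2821] xdir -87.81 ydir -177.81 zax [ 0.0016  0.0006 -1.    ] F [ 0.7065 -0.2377 -0.1472] w 0.05024704790161983 0.0 q7 [-0.455   0.1549  0.0375  1.8847 -0.0064  1.1004  2.7648]
-> (0.6116, 0.1648, 0.22) n 5 each [-0.0019 -0.0249  0.0125]
```

```bash
python3 -m jog '[{"fingers":0.05,"x":-0.0019,"y":-0.0249,"z":0.0125,"rx":0,"ry":0,"rz":0},{"fingers":0.05,"x":-0.0019,"y":-0.0249,"z":0.0125,"rx":0,"ry":0,"rz":0},{"fingers":0.05,"x":-0.0019,"y":-0.0249,"z":0.0125,"rx":0,"ry":0,"rz":0},{"fingers":0.05,"x":-0.0019,"y":-0.0249,"z":0.0125,"rx":0,"ry":0,"rz":0},{"fingers":0.05,"x":-0.0019,"y":-0.0249,"z":0.0125,"rx":0,"ry":0,"rz":0},{"fingers":0.05,"x":0,"y":0,"z":0,"rx":0,"ry":0,"rz":0},{"fingers":0.05,"x":0,"y":0,"z":0,"rx":0,"ry":0,"rz":0}]'
python3 - <<'E'
from h import *
st();plan([(.6116,.1648,.128)],step=.03)
p,d=snap('wrist','w7.png')
for n in ['wrist','scene']:
  if n=='scene': snap(n,'s3.png')
  for t in ['screw_axis','stop_face','shaft_mid']: print(n,t,[(np.array(k['xyz']),round(k['score'],2)) for k in r.landmark_of(t,n)[:1]])
E
```

```text
clock: 24.32
tcp_pos: [0.6106, 0.1652, 0.2195]
orientation: [-2.265, 2.177, 0.0]
contact_force: [-0.3, 1.0, 0.3]
grip_width: 0.0498
gripper_force: 0.0
t 24.325 tcp [0.6106 0.1652 0.2195] xdir -87.71 ydir -177.71 zax [-0.  0. -1.] F [-0.3351  0.9593  0.2631] w 0.04980954890801885 0.0 q7 [-0.4084  0.4176  0.0611  1.6783 -0.0286  1.0465  2.8433]
-> (0.6116, 0.1648, 0.128) n 4 each [ 0.0001 -0.0002  0.0229]
wrist screw_axis [(array([0.6122, 0.1618, 0.1448]), 0.82)]
wrist stop_face [(array([0.6532, 0.1636, 0.0686]), 0.68)]
wrist shaft_mid [(array([0.597 , 0.162 , 0.0645]), 0.68)]
scene screw_axis [(array([0.6129, 0.1659, 0.1413]), 0.56)]
scene stop_face [(array([0.6501, 0.1693, 0.065 ]), 0.82)]
scene shaft_mid [(array([0.5949, 0.1671, 0.0663]), 0.63)]
```

View pics/w7.png

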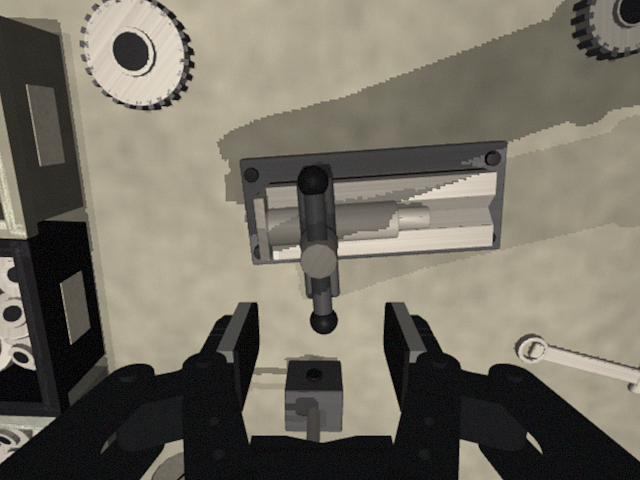

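The wrist picture shows the hub at (318,260), between the fingers' mid-lines at about 321 px. The bar runs up-down as wanted, and the shaft's plain end is against the stop at left (268,222). Down and grip the hub.

```bash
python3 -m jog '[{"fingers":0.05,"x":0,"y":-0.0007,"z":0.035,"rx":0,"ry":0,"rz":0},{"fingers":0.05,"x":0,"y":0,"z":0.03,"rx":0,"ry":0,"rz":0},{"fingers":0.05,"x":0,"y":0,"z":0.018,"rx":0,"ry":0,"rz":0},{"fingers":0.05,"x":0,"y":0,"z":0.008,"rx":0,"ry":0,"rz":0},{"fingers":0.05,"x":0,"y":0,"z":0,"rx":0,"ry":0,"rz":0}]';python3 -m jog '[{"fingers":0.01,"x":0,"y":0,"z":0,"rx":0,"ry":0,"rz":0},{"fingers":0.01,"x":0,"y":0,"z":0,"rx":0,"ry":0,"rz":0},{"fingers":0.01,"x":0,"y":0,"z":0,"rx":0,"ry":0,"rz":0},{"fingers":0.01,"x":0,"y":0,"z":0,"rx":0,"ry":0,"rz":0}]' 60
```

```text
clock: 25.35
tcp_pos: [0.6118, 0.1653, 0.1285]
orientation: [-2.268, 2.174, -0.0]
contact_force: [0.2, 0.1, -0.0]
grip_width: 0.0499
gripper_force: 0.0
clock: 25.85
tcp_pos: [0.6124, 0.1655, 0.1296]
orientation: [-2.266, 2.173, -0.001]
contact_force: [-0.0, 0.0, 5.4]
grip_width: 0.0201
gripper_force: 58.6
```

```bash
python3 -m jog '[{"fingers":0.01,"x":0,"y":0,"z":0.0002,"rx":0,"ry":0,"rz":5},{"fingers":0.01,"x":0,"y":0,"z":0.0002,"rx":0,"ry":0,"rz":8},{"fingers":0.01,"x":0,"y":0,"z":0.0002,"rx":0,"ry":0,"rz":8},{"fingers":0.01,"x":0,"y":0,"z":0.0002,"rx":0,"ry":0,"rz":8},{"fingers":0.01,"x":0,"y":0,"z":0.0002,"rx":0,"ry":0,"rz":8},{"fingers":0.01,"x":0,"y":0,"z":0.0002,"rx":0,"ry":0,"rz":8},{"fingers":0.01,"x":0,"y":0,"z":0,"rx":0,"ry":0,"rz":0}]'
python3 - <<'E'
from h import *
st();print(r.get_obs()['moment'])
p,d=r.grab_frame('wrist');np.save('d.npy',d)
C=cloud('wrist',d);np.save('C.npy',C)
o=np.array(r.get_obs()['tcp_pos'])[:2]
z=C[...,2];D=np.linalg.norm(C[...,:2]-o,axis=-1)
m=(z>.128)&(z<.152)&(D>.018)&(D<.06)&(d>0);m[320:]=0
P=C[m][:,:2]-o;print(m.sum(),np.degrees(np.arctan2(P[:,1].mean(),P[:,0].mean())), P.mean(0))
E
```

```text
clock: 26.72
tcp_pos: [0.6131, 0.1653, 0.1286]
orientation: [-1.259, 2.875, -0.001]
contact_force: [-0.1, -0.7, 5.6]
grip_width: 0.0199
gripper_force: 58.7
t 26.725 tcp [0.6131 0.1653 0.1286] xdir -132.7 ydir 137.3 zax [ 0.0032  0.0004 -1.    ] F [-0.0629 -0.7254  5.6068] w 0.019929037578357334 58.65779936313629 q7 [-0.5415  0.5265  0.2452  1.7618 -0.1595  0.8695  2.171 ]
[-0.208  -0.0412 -0.0732]
4520 -128.9851456005472 [-0.0217 -0.0269]
```

The bar follows: it is now at about 135°, 45° further, with no slip. Going on.

```bash
python3 -m jog '[{"fingers":0.01,"x":0,"y":0,"z":0.0002,"rx":0,"ry":0,"rz":8},{"fingers":0.01,"x":0,"y":0,"z":0.0002,"rx":0,"ry":0,"rz":8},{"fingers":0.01,"x":0,"y":0,"z":0.0002,"rx":0,"ry":0,"rz":8},{"fingers":0.01,"x":0,"y":0,"z":0.0002,"rx":0,"ry":0,"rz":8},{"fingers":0.01,"x":0,"y":0,"z":0.0002,"rx":0,"ry":0,"rz":8},{"fingers":0.01,"x":0,"y":0,"z":0.0002,"rx":0,"ry":0,"rz":8},{"fingers":0.01,"x":0,"y":0,"z":0.0002,"rx":0,"ry":0,"rz":8},{"fingers":0.01,"x":0,"y":0,"z":0.0002,"rx":0,"ry":0,"rz":8}]'
python3 -m jog '[{"fingers":0.01,"x":0,"y":0,"z":0.0002,"rx":0,"ry":0,"rz":8},{"fingers":0.01,"x":0,"y":0,"z":0.0002,"rx":0,"ry":0,"rz":8},{"fingers":0.01,"x":0,"y":0,"z":0.0002,"rx":0,"ry":0,"rz":8},{"fingers":0.01,"x":0,"y":0,"z":0.0002,"rx":0,"ry":0,"rz":8},{"fingers":0.01,"x":0,"y":0,"z":0.0002,"rx":0,"ry":0,"rz":8},{"fingers":0.01,"x":0,"y":0,"z":0.0002,"rx":0,"ry":0,"rz":8},{"fingers":0.01,"x":0,"y":0,"z":0.0002,"rx":0,"ry":0,"rz":8},{"fingers":0.01,"x":0,"y":0,"z":0,"rx":0,"ry":0,"rz":0}]'
cat > ang.py <<'E'
from h import *
st();print(r.get_obs()['moment'])
p,d=r.grab_frame('wrist')
C=cloud('wrist',d)
o=np.array([.6122,.165])
z=C[...,2];D=np.linalg.norm(C[...,:2]-o,axis=-1)
m=(z>.124)&(z<.15)&(D>.018)&(D<.06)&(d>0);m[320:]=0
P=C[m][:,:2]-o;print(m.sum(),np.degrees(np.arctan2(P[:,1].mean(),P[:,0].mean())), P.mean(0), np.median(C[m][:,2]))
E
python3 ang.py
```

```text
clock: 27.78
tcp_pos: [0.6133, 0.1642, 0.1272]
orientation: [0.461, 3.104, 0.0]
contact_force: [1.0, -3.1, 6.6]
grip_width: 0.0197
gripper_force: 58.8
clock: 28.78
tcp_pos: [0.6127, 0.1635, 0.1259]
orientation: [1.862, 2.527, 0.001]
contact_force: [-2.3, -3.8, 10.7]
grip_width: 0.0197
gripper_force: 59.4
t 28.775 tcp [0.6127 0.1635 0.1259] xdir 107.24 ydir 17.24 zax [ 0.0022 -0.0012 -1.    ] F [-2.2602 -3.7895 10.7147] w 0.019678776407550395 59.40577268600464 q7 [-0.8999  0.6479  0.78    1.7889 -0.5532  0.9357  0.4192]
[-0.84    0.5979 -0.1137]
4149 112.2405398362271 [-0.0129  0.0315] 0.1426859407957514
```

```bash
python3 -m jog '[{"fingers":0.01,"x":0,"y":0,"z":0.0002,"rx":0,"ry":0,"rz":8},{"fingers":0.01,"x":0,"y":0,"z":0.0002,"rx":0,"ry":0,"rz":7.5},{"fingers":0.01,"x":0,"y":0,"z":0,"rx":0,"ry":0,"rz":0},{"fingers":0.01,"x":0,"y":0,"z":0,"rx":0,"ry":0,"rz":0}]'; python3 ang.py
```

```text
clock: 29.32
tcp_pos: [0.6124, 0.1635, 0.1256]
orientation: [2.185, 2.255, 0.001]
contact_force: [-3.6, -4.9, 11.5]
grip_width: 0.0202
gripper_force: 59.5
t 29.325 tcp [0.6124 0.1635 0.1256] xdir 91.82 ydir 1.82 zax [ 0.0016 -0.0008 -1.    ] F [-3.5532 -4.8872 11.4531] w 0.020205790180278765 59.53784465789795 q7 [-0.9388  0.6762  0.8474  1.7918 -0.6101  0.9562  0.1988]
[-0.8399  0.8097 -0.0397]
4128 96.21664991691455 [-0.0037  0.0338] 0.14229165191348608
```

The bar reads 96.2° against the wanted 96.3° (joint ≈ 4.71). Release, rise and check.

```bash
python3 -m jog '[{"fingers":0.05,"x":0,"y":0,"z":0,"rx":0,"ry":0,"rz":0},{"fingers":0.05,"x":0,"y":0,"z":0,"rx":0,"ry":0,"rz":0},{"fingers":0.05,"x":0,"y":0,"z":0,"rx":0,"ry":0,"rz":0},{"fingers":0.05,"x":0,"y":0,"z":-0.03,"rx":0,"ry":0,"rz":0},{"fingers":0.05,"x":0,"y":0,"z":-0.05,"rx":0,"ry":0,"rz":0},{"fingers":0.05,"x":0,"y":0,"z":-0.05,"rx":0,"ry":0,"rz":0},{"fingers":0.05,"x":0,"y":0,"z":-0.05,"rx":0,"ry":0,"rz":0},{"fingers":0.05,"x":0,"y":0,"z":0,"rx":0,"ry":0,"rz":0}]'
python3 -m jog '[{"fingers":0.05,"x":-0.04,"y":0,"z":0,"rx":0,"ry":0,"rz":0},{"fingers":0.05,"x":-0.04,"y":0,"z":0,"rx":0,"ry":0,"rz":0},{"fingers":0.05,"x":-0.04,"y":0,"z":0,"rx":0,"ry":0,"rz":0},{"fingers":0.05,"x":-0.04,"y":0,"z":0,"rx":0,"ry":0,"rz":0},{"fingers":0.05,"x":-0.04,"y":0,"z":0,"rx":0,"ry":0,"rz":0},{"fingers":0.05,"x":-0.04,"y":0,"z":0,"rx":0,"ry":0,"rz":0},{"fingers":0.05,"x":-0.04,"y":0,"z":0,"rx":0,"ry":0,"rz":0},{"fingers":0.05,"x":0,"y":0,"z":0,"rx":0,"ry":0,"rz":0}]'
python3 bar.py t3.png
```

```text
clock: 30.38
tcp_pos: [0.6138, 0.1651, 0.3078]
orientation: [2.182, 2.256, 0.01]
contact_force: [0.5, -0.2, -0.1]
grip_width: 0.0499
gripper_force: 0.0
clock: 31.38
tcp_pos: [0.6196, -0.1188, 0.303]
orientation: [2.191, 2.251, -0.003]
contact_force: [0.1, -0.1, -0.6]
grip_width: 0.0501
gripper_force: 0.0
t 31.375 tcp [ 0.6196 -0.1188  0.303 ] xdir 91.54 ydir 1.54 zax [-0.0012 -0.0014 -1.    ] F [ 0.0815 -0.1078 -0.6414] w 0.0501001223991515 0.0 q7 [-0.5892  0.4975  0.9921  1.6251 -0.4316  1.2577  0.5104]
bar n 221 centre(V) [0.0491 0.0008] theta cw from V 90.53720784355119 zmed 0.14273465441112942 mid by minmax [0.05   0.0008]
shaft s -0.02373640159295842 0.03495674861535154
```

View pics/t3.png

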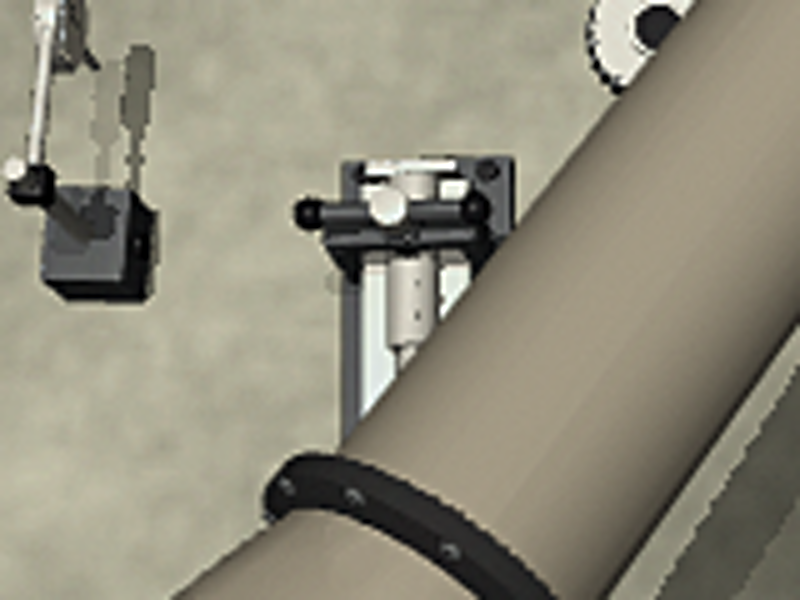

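The top crop shows the T-bar across the V (310,212)–(475,208), 4 mm lower than at the start (half a turn), and the shaft under the clamp against the stop. The dial stand is unmoved and the arm is clear.

```bash
python3 -c "
from bench import r
print(r.hand_in())"
```

```text
the job is handed in; nothing more can be done
None
```

The shaft with one spigot is in the V with its plain end against the stop, the T-bar is a quarter turn past touching (about 4.71 rad by camera, pad contact taken as the given 3.14), and the job was handed in at about 31 s; I regripped the shaft once in its pocket.

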